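# Clamp a microplate in the plate shaker and start it

### The arm

A 6-joint arm with a two-finger parallel gripper is mounted at the origin on a cart in front of the work surface, level with it; the furniture and walls round the work are solid. World frame = base frame: x ahead of the robot, y to its left, z up, the work surface at z = 0. Lengths are in m, angles in rad, forces in N, time in s.
With the tool pointing down it reaches from about 0.325 to 0.9 m from the base axis. Payload 6.1 kg.
Tool frame: the origin (TCP) lies midway between the tips of the shut fingers; the grasp point (between the pads) lies 19 mm behind it; z points along the fingers, y is the direction in which the jaws open and shut (so a half turn about z gives the same grasp; the last joint's range is limited). The gripper opens to 87 mm and grips with 3 to 60 N. Pads are 19 mm wide; open, the fingers measure 117 mm over their backs; the gripper's body (75 mm by 190 mm) begins 51 mm behind the grasp point.
Start: joints at [-1.308, 0.22, 1.526, -0, 1.395, -0.126], TCP at [0.237, -0.578, 0.223] pointing down, gripper open.
Joint ranges: [-2.98, 2.98], [-0.91, 2.08], [0.09, 2.57], [-1.24, 4.39], [0.2, 2.65], [-2.68, 2.68]. Speed limits (rad/s): [2.57, 2.57, 3.01, 3.14, 3.14, 3.14].

### API

Orientations are given as a rotation vector (axis times angle).
In Python, from rig import manip gives the robot as it stands.
- The arm moves only by the tool carry_out, never from a script. Its arguments are lists of equal length, an entry for each row: "twist": the turn, a rotation vector about the tool's x, y, z as a fraction of full scale, a list of three; "dp": the shift along the tool's x, y, z as a fraction of full scale, a list of three; "grip": the closure, from -1 (fully open) to 1 (shut), so that 0 is half open. A call has 1 to 5 rows; each row is the pose to reach, as a shift and turn from the pose measured when the call began, along the tool's axes at that moment, turning the shorter way round; what a row does not reach only later rows make up. Full scale, the value 1, is 0.3 m for a shift and pi rad for a turn. A row lasts 1/10 s, in which the tool goes at most 50 mm and 8.59 degrees, less where a joint would pass 70% of its speed; a pose out of reach is approached as far as the arm can. A call with a number of a shift or a turn outside -1 to 1 is refused whole. A call with a gripper value outside its range is refused whole. The fingers move at their own pace and stop on an object; the grip force is fixed at half the most. Time passes only in rows, so rows that repeat a pose let the fingers close. It gives the time, the measured TCP pose, the force and the opening at its end, in the units of the state.
- manip.get_obs(): the state, without advancing time (a new reading comes with each control period).
- manip.camera(name): name is "scene" or "side" or "wrist"; returns a dict with "color" (480x640x3 uint8, blue, green, red), "depth" (480x640 float32, m along the optical axis (not along the pixel's ray), 0 where there is no reading), "mtx" (3x3 intrinsics, pixels), "eye" and "rotation" of the camera in the world; the wrist camera has in their place "T_tool_cam" (4x4, takes a point from camera to tool coordinates, whose origin is the TCP and whose axes are the flange's). Camera axes: x right, y down, z forward; pixel columns grow to the right and rows downward; lengths in m; the calibration is good to about 2 mm. A picture is of the moment at which its call begins: read the wrist's pose just before it.
- manip.finish_job(): hands the job in, once; it reports no verdict.
The state is a dict: "time_s": time; "qpos": joint angles; "qvel": joint speeds; "effort": joint torques, N m; "ee_pos": TCP position; "tool_rot": TCP orientation; "ft_force": force on the tool from outside, world axes, zero at the start; "moment": the same for the moment, N m; "gripper_width": opening from 0.0 (shut) to 1.0 (fully open).
Only numpy, scipy, OpenCV 4.12 (cv2) and the standard library are available. Lean on these libraries where they do the work, as an engineer would, in place of code of your own. Each camera call takes 0.05 s, during which the arm holds its last target. There are 200 camera calls.

### The job

Get the plate shaker running: push the white microplate along the shaker's platform, under the clamp bridge, until it is fully home against the end stop. Then turn the black handwheel clockwise (it has a crank knob) until the clamp's clutch clicks, so that the pad presses the plate down, and only then throw the toggle lever over to the right to start. Leave the plate clamped and do not disturb the things on the bench.

Things in the scene. Friction and masses are not known exactly. Their poses are not given: they have to be found in the camera images.
- shaker: Bench plate shaker, fixed. White housing 205 x 225 mm, 31 mm high, carrying a flat aluminium platform (top 46 mm above the bench, x -72 to +72, y -122 to +155 mm). Origin on the bench; x axis points to its rear (away from the operator), y to its loading end (left), z up. The plate slides on the platform along -y. All 'shaker frame' numbers are in this frame.
- guide_mouth (a point): Middle of the flared mouth of the two side guides (8 mm high) on the platform: shaker frame x 0, y 0, at platform height. Guide inner faces are about 55 mm either side here and narrow to 45 mm at y = -34 mm, then run straight to the end stop, a 10 mm high bar across the platform with its face at y = -112.5 mm.
- plate_home (a point): Where plate_center lies when the plate is fully home against the end stop (shaker frame x 0, y -48.5 mm, 53 mm above the bench). Axes as the shaker's.
- plate_center (a point): Centre (half-way up) of the white 96-well microplate, 128 x 86 x 14 mm, 60 to 130 g, loose on the loading end of the platform, top 60 mm above the bench. Its x axis runs along its long side (roughly along the shaker's y, either way), z up. It starts 113 to 130 mm short of home, up to 5 mm off-line and 0.08 rad askew; pushed at its outer short edge it slides in, and the flared guides centre it.
- pipette_tops (a point): Obstacle: top of the row of upright pipettes (fixed, 270 mm above the bench), mid-length of the row, which runs along world x for 240 mm; their stand fills world y -230 to -25 mm, x 480 to 790 mm. Pass above it. A tube and a bottle (up to 105 mm high) stand 100 to 180 mm behind the shaker's origin; a hotplate with a bottle (190 mm high) stands at world x 460, y 590 mm.
- plate: The same microplate; origin at the centre of its underside.
- wheel_axis (a point): On the vertical axis of the clamp's black handwheel (97 mm diameter), level with the disc's top, 134 mm above the bench; shaker frame x 0, y -70 mm. The wheel sits on a bridge across the platform: bar 26 mm wide, 99 to 112 mm above the bench, on posts of 16 mm diameter at x = +-62 mm. A thin screw end on the axis rises no higher than 147 mm.
- crank_knob (a point): Centre of the crank knob: upright, black, 18 mm diameter, 138 to 171 mm above the bench, 34 mm from the wheel's axis; it starts at the rear side or up to 75 degrees clockwise of it. A fingertip can push it round (about 3 N while the pad moves freely, about 6 N while the clutch slips). Clockwise seen from above lowers the pad, 18 mm a turn.
- pressure_pad: Round clamp pad, 52 mm diameter, under the bridge on the wheel's axis; origin at the centre of its underside. 74 mm above the bench when fully raised, it starts at most 4 mm lower, moves straight down as the wheel turns clockwise, stays where it is left, and meets the plate at 60 mm.
- handwheel (a joint): Angle (rad) by which the handwheel has slipped against the clamp screw through its ball-detent slip clutch: about 0 at the start and while the wheel drives the screw; once the pad presses on the plate the wheel slips clockwise, +0.524 rad a click (12 clicks a turn). Further clicks do no harm.
- toggle (a joint): Run lever: 0 = off (leaning left, to the shaker's +y), 1.0 = on (leaning right, to -y). Friction holds it anywhere; 1 to 2 N at the ball moves it; it starts within 0.12 of off.
- toggle_tip (a point): Centre of the black ball (26 mm diameter) on the toggle lever. It swings along the shaker's y at x = -106 mm, from y = +80 mm (off) over the pivot at y = +55 mm, 105 mm above the bench, to y = +30 mm (on); 99 mm high at both ends. The lever stands on a grey block 50 x 70 mm whose top is 56 mm above the bench.

How it is judged:
By the outcome, as a careful person would: the job done as asked, in the order asked, and still so for the second after the job is handed in, with the robot touching nothing.
It also fails if it takes over 72 s, if anything falls off the work surface, if the arm or the gripper's body presses on something with over 40 N, if the wrist force passes 120 N, or if a joint passes its speed limit or range.

## Working session

There is one attempt and no reset: what is moved stays moved. The work goes in short steps, Python scripts to look and compute and a tool call to move; the robot and the scene stay as the last step left them, time stands still between calls to the robot, and variables do not carry over. Pictures are saved under pics/ and viewed, about 8 in all and at most 12, crops included, and the job is handed in when it is done.

Besides the shell and the picture viewer there is one more tool, called after ">>>" as name(argument=value, ...) on one line, values as JSON. carry_out: Moves the arm, as the interface text tells. Shift numbers are shares of 0.3 m and turn numbers shares of pi rad, none past 1 either way. Its arguments: {"type":"object","properties":{"twist":{"type":"array"},"dp":{"type":"array"},"grip":{"type":"array"}},"required":["twist","dp","grip"]}

```bash
ls; mkdir -p pics
cat > h.py <<'E'
import numpy as np, cv2
from rig import manip
from scipy.spatial.transform import Rotation as R
def pts(c):
    v,u=np.mgrid[0:480,0:640]; K=c["mtx"]; d=c["depth"]
    P=np.dstack([(u-K[0,2])/K[0,0]*d,(v-K[1,2])/K[1,1]*d,d])
    return P@np.array(c["rotation"]).T+np.array(c["eye"])
E
python3 - <<'E'
from h import *
o=manip.get_obs(); print(o)
for n in("scene","side"):
    c=manip.camera(n); cv2.imwrite(f"pics/{n}0.png",c["color"]); np.savez(f"{n}0.npz",**c); print(n,c["eye"],c["rotation"],c["mtx"])
E
```

```text
pics
{'time_s': 0.0, 'qpos': array([-1.30813408e+00,  2.21230412e-01,  1.52756345e+00, -4.26457698e-06,
        1.39466166e+00, -1.26092444e-01]), 'qvel': array([-9.52237648e-04, -9.44189641e-04, -4.43272726e-04,  2.71020872e-05,
        1.56671376e-04,  1.43880912e-03]), 'effort': array([ 1.02471365e-04, -4.94614506e+01, -3.87378180e+01,  6.99439435e-02,
        5.74125268e-02, -1.61475427e-04]), 'ee_pos': array([ 0.23674389, -0.57779367,  0.2214598 ]), 'tool_rot': array([-3.08060711e+00, -6.06458574e-01,  2.06115385e-04]), 'ft_force': array([ 0.44507003, -0.83015645, -0.71611371]), 'moment': array([ 0.02583324,  0.01880448, -0.01952577]), 'gripper_width': 1.0039436151227685}
scene [0.13934072 0.79361966 0.53497174] [-0.66443541  2.31545894 -1.55051989] [[479.15262929   0.         316.26076715]
 [  0.         479.15262929 240.29443119]
 [  0.           0.           1.        ]]
side [ 1.01561581 -0.16291844  1.01456837] [-2.2527459  -1.36940013  0.38041993] [[442.64252019   0.         322.49842979]
 [  0.         442.64252019 240.54150356]
 [  0.           0.           1.        ]]
```

```bash
sed -i 's/np.array(c\["rotation"\]).T/R.from_rotvec(c["rotation"]).as_matrix().T/' h.py
```

```text
(no output)
```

View pics/scene0.png

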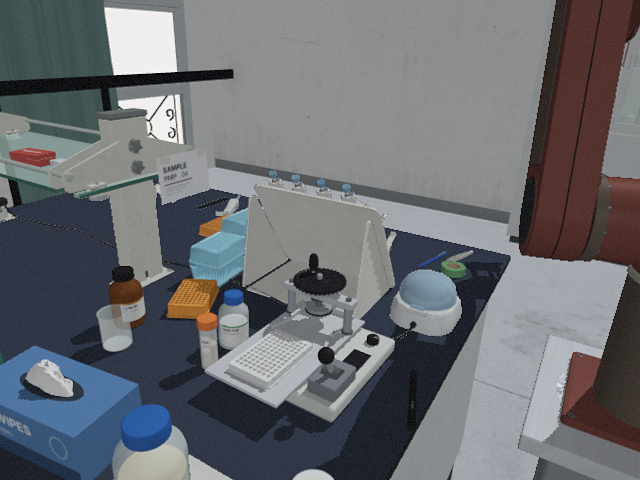

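View pics/side0.png

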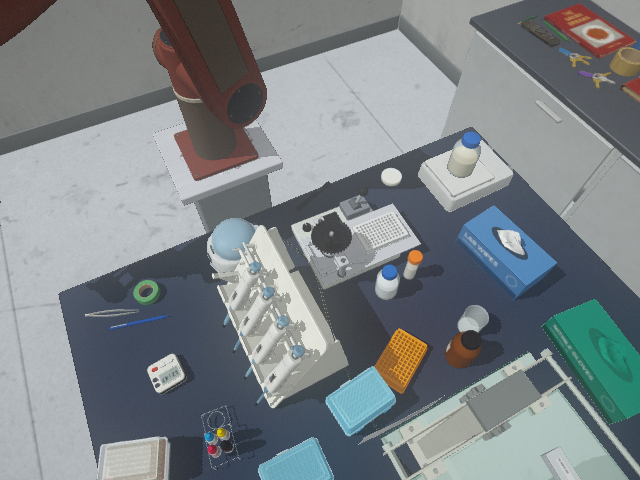

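Scene view: wheel near (320,281), knob (313,262), toggle ball (326,355), plate (272,358). Side view: wheel (331,236), plate (383,231), toggle (352,205). Next, positions from depth.

Run:
```python
from h import *
for n,box in(("scene",(200,240,400,420)),("side",(285,180,425,290))):
    c=dict(np.load(f"{n}0.npz")); P=pts(c); g=c["color"].astype(int); x0,y0,x1,y1=box
    m=np.zeros((480,640),bool); m[y0:y1,x0:x1]=1; m&=c["depth"]>0
    blk=m&(g.max(2)<60); z=P[...,2]
    near=(P[...,0]<.6)&(P[...,1]>-.05)&(P[...,1]<.5)
    for nm,lo,hi in(("wheel",.128,.139),("knob",.15,.18),("blk85-118",.085,.118)):
        k=blk&near&(z>lo)&(z<hi); q=P[k]
        if len(q)>4:
            vv,uu=np.nonzero(k)
            print(n,nm,len(q),q.mean(0).round(4),q.min(0).round(3),q.max(0).round(3),(uu.min(),uu.max(),vv.min(),vv.max()), cv2.minEnclosingCircle(q[:,:2].astype(np.float32)))
    for nm,lo,hi,t in(("plate",.0565,.064,150),("platform",.043,.049,90)):
        k=m&near&(z>lo)&(z<hi)&(g.min(2)>t); num,l,st,_=cv2.connectedComponentsWithStats(k.astype(np.uint8))
        for i in np.argsort(-st[1:,4])[:2]+1:
            q=P[l==i][:,:2].astype(np.float32)
            print(n,nm,len(q),cv2.minAreaRect(q),cv2.boxPoints(cv2.minAreaRect(q)).round(3).tolist())
    # high things near
    if n=="side":
        k=(c["depth"]>0)&(P[...,0]<.9)&(P[...,0]>.2)&(np.abs(P[...,1])<.7)
        for a in np.arange(.2,.7,.05):
            print(round(a,2),[round(float(z[k&(abs(P[...,0]-a-.025)<.025)&(abs(P[...,1]-b-.025)<.025)].max(initial=0)),2) for b in np.arange(-.2,.6,.05)])
```

```text
scene wheel 1033 [0.5214 0.1284 0.1329] [0.475 0.077 0.128] [0.572 0.171 0.139] (np.int64(293), np.int64(345), np.int64(268), np.int64(294)) ((0.5241017937660217, 0.12235268950462341), 0.04907606169581413)
scene knob 86 [0.5488 0.106  0.1601] [0.542 0.1   0.15 ] [0.558 0.11  0.17 ] (np.int64(309), np.int64(317), np.int64(254), np.int64(265)) ((0.5500370264053345, 0.10459381341934204), 0.008126628585159779)
scene blk85-118 228 [0.4253 0.2718 0.1046] [0.411 0.128 0.092] [0.539 0.285 0.115] (np.int64(305), np.int64(350), np.int64(292), np.int64(364)) ((0.4757060408592224, 0.2071727216243744), 0.09645096957683563)
scene plate 1637 ((0.5283273458480835, 0.26667630672454834), (0.12310555577278137, 0.08216001093387604), 88.24191284179688) [[0.48500001430511475, 0.20600000023841858], [0.5669999718666077, 0.20399999618530273], [0.5709999799728394, 0.3269999921321869], [0.48899999260902405, 0.32899999618530273]]
scene plate 55 ((0.4922836720943451, -0.011144980788230896), (0.07610578835010529, 0.003952877130359411), 88.0215072631836) [[0.48899999260902405, -0.04899999871850014], [0.49300000071
[... 2108 characters left out ...]
, 0.0, 0.01, 0.01]
0.35 [0.04, 0.1, 0.1, 0.1, 0.0, 0.03, 0.03, 0.03, 0.03, 0.0, 0.0, 0.02, 0.02, 0.07, 0.07, 0.07]
0.4 [0.04, 0.1, 0.1, 0.1, 0.01, 0.04, 0.05, 0.04, 0.07, 0.11, 0.0, 0.0, 0.0, 0.07, 0.19, 0.19]
0.45 [0.14, 0.12, 0.21, 0.24, 0.2, 0.14, 0.14, 0.14, 0.06, 0.06, 0.06, 0.01, 0.0, 0.07, 0.19, 0.19]
0.5 [0.14, 0.2, 0.21, 0.24, 0.18, 0.16, 0.15, 0.14, 0.06, 0.06, 0.06, 0.0, 0.0, 0.07, 0.08, 0.14]
0.55 [0.14, 0.24, 0.26, 0.24, 0.01, 0.17, 0.17, 0.14, 0.06, 0.06, 0.06, 0.0, 0.01, 0.0, 0.01, 0.0]
0.6 [0.15, 0.23, 0.26, 0.24, 0.01, 0.05, 0.11, 0.1, 0.1, 0.1, 0.1, 0.0, 0.04, 0.09, 0.09, 0.09]
0.65 [0.15, 0.23, 0.26, 0.24, 0.01, 0.01, 0.0, 0.11, 0.11, 0.1, 0.1, 0.01, 0.0, 0.09, 0.11, 0.09]
```

```bash
cat >> h.py <<'E'
YAW=-0.011
def state():
    o=manip.get_obs(); print("t",round(o["time_s"],2),"p",o["ee_pos"].round(4),"f",o["ft_force"].round(1),"q",o["qpos"].round(2),"g",round(o["gripper_width"],2)); return o
def go(*tg,yaw=YAW):
    """tool-frame shares to bring TCP to each world target, tool down, tool x along shaker y"""
    o=state(); A=R.from_rotvec(o["tool_rot"]); Y=yaw
    G=R.from_matrix(np.array([[-np.sin(Y),np.cos(Y),0],[np.cos(Y),np.sin(Y),0],[0,0,-1]]))
    tw=(A.inv()*G).as_rotvec()/np.pi
    for t in tg: print(t,"dp",(A.inv().apply(np.array(t)-o["ee_pos"])/.3).round(3).tolist(),"twist",tw.round(4).tolist())
E
python3 -c "
from h import *
go((.30,-.37,.36),(.36,-.28,.36))"
```

```text
t 0.1 p [ 0.2368 -0.5778  0.2216] f [ 0.9 -1.   0.2] q [-1.31  0.22  1.53  0.    1.39 -0.13] g 1.0
(0.3, -0.37, 0.36) dp [0.458, -0.562, -0.46] twist [-0.0004, -0.0004, -0.3727]
(0.36, -0.28, 0.36) dp [0.757, -0.764, -0.46] twist [-0.0004, -0.0004, -0.3727]
```

>>> carry_out(twist=[[0,0,-0.05],[0,0,-0.1],[0,0,-0.14],[0,0,-0.19],[0,0,-0.23]], dp=[[0.09,-0.11,-0.09],[0.18,-0.22,-0.18],[0.28,-0.34,-0.28],[0.37,-0.45,-0.37],[0.46,-0.56,-0.46]], grip=[0,0,0,0,0])

```text
time_s: 0.6
ee_pos: [0.2991, -0.3744, 0.3564]
tool_rot: [-2.662, -1.663, -0.001]
ft_force: [1.6, 0.3, -0.1]
gripper_width: 0.63
```

```bash
python3 -c "
from h import *
go((.38,-.14,.36))"
```

```text
t 0.6 p [ 0.2991 -0.3744  0.3564] f [ 1.6  0.3 -0.1] q [-1.06 -0.19  1.69  0.    1.64 -0.61] g 0.63
(0.38, -0.14, 0.36) dp [0.82, -0.1, -0.01] twist [-0.0004, -0.0007, -0.141]
```

>>> carry_out(twist=[[0,0,-0.05],[0,0,-0.09],[0,0,-0.141],[0,0,-0.141],[0,0,-0.141]], dp=[[0.16,-0.02,-0.01],[0.33,-0.04,-0.01],[0.49,-0.06,-0.01],[0.66,-0.08,-0.01],[0.82,-0.1,-0.01]], grip=[0,0,0,0,0])

```text
time_s: 1.1
ee_pos: [0.38, -0.1381, 0.3598]
tool_rot: [-2.232, -2.208, -0.002]
ft_force: [1.6, -1.1, -0.0]
gripper_width: 0.501
```

>>> carry_out(twist=[[0,0,0],[0,0,0],[0,0,0],[0,0,0],[0,0,0]], dp=[[0.16,0.05,0],[0.32,0.1,0],[0.48,0.15,0],[0.64,0.2,0],[0.8,0.25,0]], grip=[0,0,0,0,0])

```text
time_s: 1.6
ee_pos: [0.4566, 0.1001, 0.3601]
tool_rot: [-2.232, -2.208, -0.002]
ft_force: [1.9, -0.6, 0.6]
gripper_width: 0.501
```

```bash
python3 -c "
from h import *
go((.53,.30,.30),(.53,.355,.30))
o=manip.get_obs();c=manip.camera('wrist');c.update(p=o['ee_pos'],r=o['tool_rot']);np.savez('w0.npz',**c);cv2.imwrite('pics/w0.png',c['color'])"
```

```text
t 1.6 p [0.4566 0.1001 0.3601] f [ 1.9 -0.6  0.6] q [ 0.05 -0.22  1.71  0.    1.65  0.06] g 0.5
(0.53, 0.3, 0.3) dp [0.669, 0.238, 0.202] twist [-0.0001, -0.0007, 0.0001]
(0.53, 0.355, 0.3) dp [0.852, 0.236, 0.202] twist [-0.0001, -0.0007, 0.0001]
```

View pics/w0.png

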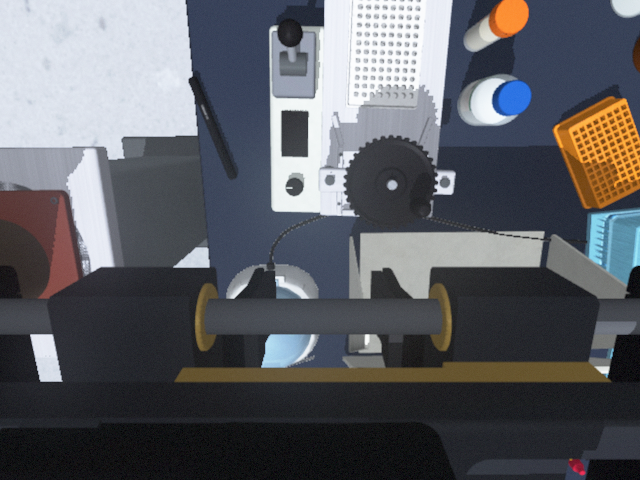

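Wrist view from above: wheel hub (391,185), knob near (422,210) on the wheel's rear right, toggle ball (289,33), plate right end (385,100). I'll measure from it.

```bash
cat >> h.py <<'E'
def wray(c,u,v,z):
    T=c["T_tool_cam"]; A=R.from_rotvec(c["r"]).as_matrix(); K=c["mtx"]
    d=A@T[:3,:3]@np.array([(u-K[0,2])/K[0,0],(v-K[1,2])/K[1,1],1]); e=c["p"]+A@T[:3,3]
    return e+d*(z-e[2])/d[2]
def wpts(c):
    v,u=np.mgrid[0:480,0:640]; K=c["mtx"]; d=c["depth"]; T=c["T_tool_cam"]
    P=np.dstack([(u-K[0,2])/K[0,0]*d,(v-K[1,2])/K[1,1]*d,d])
    return (P@T[:3,:3].T+T[:3,3])@R.from_rotvec(c["r"]).as_matrix().T+c["p"]
E
python3 - <<'E'
from h import *
c=dict(np.load('w0.npz')); P=wpts(c); z=P[...,2]; g=c["color"].astype(int)
print("hub",wray(c,391,185,.145)); print("ball",wray(c,289,33,.1))
v,u=np.mgrid[0:480,0:640]
b=(v<235)&(u>320)&(u<460)
w=b&(abs(z-.133)<.006)&(g.max(2)<80); print("wheel",cv2.minEnclosingCircle(P[w][:,:2].astype(np.float32)))
k=b&(z>.155)&(z<.18); print("knob",k.sum(),P[k].mean(0).round(4),cv2.minEnclosingCircle(P[k][:,:2].astype(np.float32)))
k=(v<70)&(u>265)&(u<310)&(z>.09)&(z<.13); print("ball",k.sum(),P[k].mean(0).round(4),P[k].max(0).round(3))
k=b&(abs(z-.106)<.02)&(g.min(2)>100); print("bridge",cv2.minAreaRect(P[k][:,:2].astype(np.float32)))
k=b&(v<120)&(abs(z-.046)<.003); 
for r in range(5,110,25):
    j=k[r]; q=P[r][j]; print(r,q[0].round(4),q[-1].round(4))
E
```

```text
hub [0.52463229 0.12200663 0.145     ]
ball [0.42423486 0.27126321 0.1       ]
wheel ((0.5255768299102783, 0.12143722176551819), 0.04845154657959938)
knob 280 [0.5501 0.1018 0.1657] ((0.5520428419113159, 0.10006274282932281), 0.008812234736979008)
ball 579 [0.4249 0.2693 0.1079] [0.437 0.283 0.114]
bridge ((0.527046799659729, 0.1217418909072876), (0.02617339789867401, 0.14484375715255737), 88.26219177246094)
5 [0.4602 0.3128 0.0455] [0.6033 0.3116 0.0443]
30 [0.46   0.2875 0.0447] [0.6021 0.2863 0.0432]
55 [0.4585 0.2615 0.0434] [0.6012 0.2597 0.0447]
80 [0.4582 0.2343 0.0437] [0.5999 0.2328 0.0435]
105 [0.4567 0.2062 0.0451] [0.5987 0.2046 0.0458]
```

>>> carry_out(twist=[[0,0,0],[0,0,0],[0,0,0],[0,0,0],[0,0,0]], dp=[[0.16,0.05,0],[0.32,0.1,0],[0.48,0.15,0.05],[0.64,0.2,0.15],[0.79,0.235,0.2]], grip=[0,0,0,0,0])

```text
time_s: 2.15
ee_pos: [0.5249, 0.3291, 0.306]
tool_rot: [-2.223, -2.211, -0.006]
ft_force: [0.6, -0.9, 0.0]
gripper_width: 0.502
```

```bash
sed -i 's/YAW=-0.011/YAW=-0.03/' h.py; python3 -c "
from h import *
go((.532,.354,.2),(.532,.354,.052))"
```

```text
t 2.15 p [0.5249 0.3291 0.306 ] f [ 0.6 -0.9  0. ] q [0.43 0.17 1.43 0.01 1.54 0.43] g 0.5
(0.532, 0.354, 0.2) dp [0.081, 0.023, 0.354] twist [-0.0004, -0.0022, 0.0079]
(0.532, 0.354, 0.052) dp [0.077, 0.024, 0.847] twist [-0.0004, -0.0022, 0.0079]
```

>>> carry_out(twist=[[0,-0.002,0.008],[0,-0.002,0.008],[0,-0.002,0.008],[0,-0.002,0.008],[0,-0.002,0.008]], dp=[[0.08,0.023,0.1],[0.08,0.023,0.26],[0.08,0.023,0.42],[0.08,0.023,0.58],[0.08,0.023,0.73]], grip=[0,0,0,0,0])

```text
time_s: 2.65
ee_pos: [0.5308, 0.3542, 0.0843]
tool_rot: [-2.253, -2.186, 0.003]
ft_force: [1.3, 1.1, -0.1]
gripper_width: 0.496
```

```bash
python3 -c "
from h import *
go((.532,.354,.052),(.5315,.335,.052),(.5285,.240,.052))
c=manip.camera('side');cv2.imwrite('pics/s1.png',cv2.resize(c['color'][150:310,250:470],None,fx=3.6,fy=3.6))"
```

```text
t 2.65 p [0.5308 0.3542 0.0843] f [ 1.3  1.1 -0.1] q [0.46 0.38 1.6  0.   1.16 0.49] g 0.5
(0.532, 0.354, 0.052) dp [-0.001, 0.004, 0.108] twist [-0.0009, 0.0001, -0.0]
(0.5315, 0.335, 0.052) dp [-0.064, 0.005, 0.108] twist [-0.0009, 0.0001, -0.0]
(0.5285, 0.24, 0.052) dp [-0.381, 0.004, 0.108] twist [-0.0009, 0.0001, -0.0]
```

View pics/s1.png

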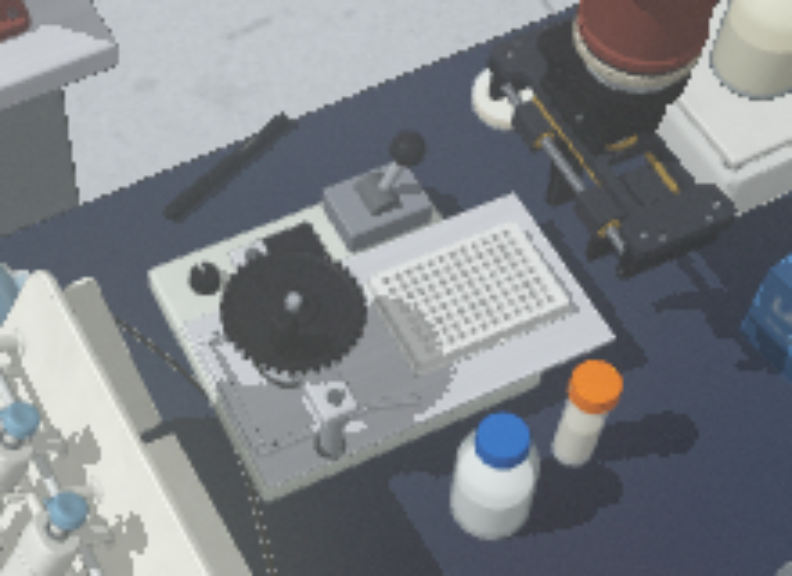

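Gripper stands clear beyond the plate's outer edge (crop (560,270)); toggle and bottles clear. Now I descend and push.

>>> carry_out(twist=[[0,0,0],[0,0,0],[0,0,0],[0,0,0],[0,0,0]], dp=[[0,0.004,0.07],[0,0.004,0.108],[-0.04,0.004,0.108],[-0.07,0.004,0.108],[-0.1,0.004,0.108]], grip=[0,0,0,0,0])

```text
time_s: 3.2
ee_pos: [0.5277, 0.3234, 0.0466]
tool_rot: [-2.251, -2.184, 0.012]
ft_force: [-1.2, 6.0, 5.7]
gripper_width: 0.502
```

>>> carry_out(twist=[[0,0,0],[0,0,0],[0,0,0],[0,0,0],[0,0,0]], dp=[[-0.03,0,0],[-0.06,0,0],[-0.09,0,0],[-0.12,0,0],[-0.15,0,0]], grip=[0,0,0,0,0])

```text
time_s: 3.7
ee_pos: [0.5264, 0.2777, 0.0467]
tool_rot: [-2.251, -2.184, 0.012]
ft_force: [-0.3, 2.0, 1.2]
gripper_width: 0.502
```

```bash
python3 -c "
from h import *
go((.5285,.240,.052),(.528,.22,.052))"
```

```text
t 3.7 p [0.5264 0.2777 0.0467] f [-0.3  2.   1.2] q [0.35 0.34 1.73 0.   1.08 0.38] g 0.5
(0.5285, 0.24, 0.052) dp [-0.125, 0.011, -0.018] twist [-0.0029, 0.0005, -0.0001]
(0.528, 0.22, 0.052) dp [-0.192, 0.011, -0.018] twist [-0.0029, 0.0005, -0.0001]
```

>>> carry_out(twist=[[-0.003,0,0],[-0.003,0,0],[-0.003,0,0],[-0.003,0,0],[-0.003,0,0]], dp=[[-0.03,0.01,-0.015],[-0.06,0.01,-0.018],[-0.09,0.01,-0.018],[-0.12,0.01,-0.018],[-0.15,0.01,-0.018]], grip=[0,0,0,0,0])

```text
time_s: 4.2
ee_pos: [0.5281, 0.232, 0.0523]
tool_rot: [2.254, 2.187, -0.001]
ft_force: [-0.1, 1.6, 1.8]
gripper_width: 0.503
```

```bash
python3 -c "
from h import *
go((.5285,.220,.052),(.528,.21,.052))"
```

```text
t 4.2 p [0.5281 0.232  0.0523] f [-0.1  1.6  1.8] q [ 0.28  0.29  1.79 -0.    1.07  0.31] g 0.5
(0.5285, 0.22, 0.052) dp [-0.04, 0.003, 0.001] twist [0.0001, 0.0005, -0.0001]
(0.528, 0.21, 0.052) dp [-0.073, 0.002, 0.001] twist [0.0001, 0.0005, -0.0001]
```

>>> carry_out(twist=[[0,0,0],[0,0,0],[0,0,0],[0,0,0],[0,0,0]], dp=[[-0.02,0,0],[-0.03,0,0],[-0.04,0,0],[-0.05,0,0],[-0.055,0,0]], grip=[0,0,0,0,0])

```text
time_s: 4.7
ee_pos: [0.5279, 0.218, 0.0527]
tool_rot: [-2.255, -2.186, -0.005]
ft_force: [1.0, 15.1, 0.1]
gripper_width: 0.498
```

```bash
python3 -c "
from h import *
go((.528,.21,.052))
c=manip.camera('scene');cv2.imwrite('pics/s2.png',cv2.resize(c['color'][240:420,190:410],None,fx=3.2,fy=3.2))"
```

```text
t 4.7 p [0.5279 0.218  0.0527] f [ 1.  15.1  0.1] q [0.25 0.27 1.8  0.   1.06 0.28] g 0.5
(0.528, 0.21, 0.052) dp [-0.027, 0.001, 0.002] twist [0.0005, -0.0011, -0.0003]
```

15 N at TCP y = 0.218 matches the expected home contact (0.217). Back off, rise, and close the fingers.

>>> carry_out(twist=[[0,0,0],[0,0,0],[0,0,0],[0,0,0],[0,0,0]], dp=[[0.04,0,0],[0.1,0,0],[0.1,0,-0.16],[0.1,0,-0.32],[0.1,0,-0.48]], grip=[0,0,0,0.5,1])

```text
time_s: 5.25
ee_pos: [0.5279, 0.2486, 0.1978]
tool_rot: [-2.253, -2.187, -0.003]
ft_force: [2.0, 1.3, 0.6]
gripper_width: 0.393
```

>>> carry_out(twist=[[0,0,0],[0,0,0],[0,0,0],[0,0,0],[0,0,0]], dp=[[0,0,-0.16],[0,0,-0.2],[-0.1,0,-0.2],[-0.2,0,-0.2],[-0.2,0,-0.2]], grip=[1,1,1,1,1])

```text
time_s: 5.75
ee_pos: [0.526, 0.1866, 0.2572]
tool_rot: [-2.256, -2.185, 0.0]
ft_force: [-0.1, 0.6, -0.2]
gripper_width: 0.018
```

Run:
```python
from h import *
go((.5587,.1295,.22),(.5587,.1295,.152))
o=manip.get_obs();c=manip.camera('wrist');c.update(p=o['ee_pos'],r=o['tool_rot']);np.savez('w1.npz',**c);cv2.imwrite('pics/w1.png',c['color'])
```

```text
t 5.75 p [0.526  0.1866 0.2572] f [-0.1  0.6 -0.2] q [0.2  0.04 1.66 0.   1.44 0.23] g 0.02
(0.5587, 0.1295, 0.22) dp [-0.187, 0.115, 0.124] twist [-0.0002, -0.0002, -0.0005]
(0.5587, 0.1295, 0.152) dp [-0.187, 0.115, 0.35] twist [-0.0002, -0.0002, -0.0005]
```

View pics/w1.png

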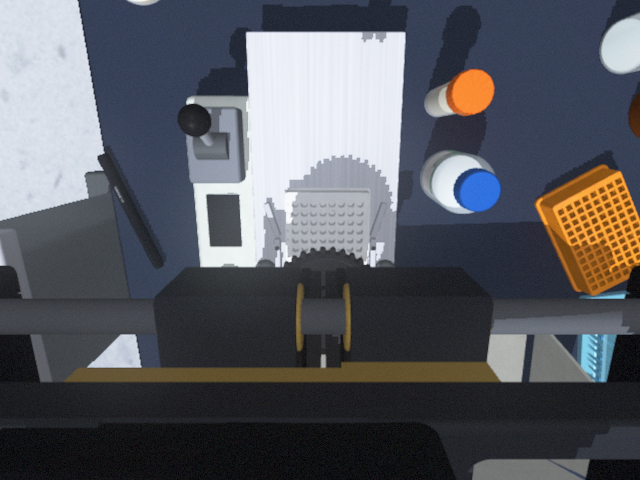

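Plate outer edge runs from (286,190) to (370,190), square between the guides and under the bridge; toggle still leans left, ball at (194,120). Check its edge against the platform end, and move on to the knob.

Run:
```python
from h import *
c=dict(np.load('w1.npz'))
for z in(.06,): print("plate edge",wray(c,286,190,z),wray(c,370,190,z))
a,b=wray(c,248,33,.046),wray(c,405,33,.046); print("platform end",a,b,"diff should be .1395")
```

```text
plate edge [0.49164031 0.20743287 0.06      ] [0.5713585  0.20490702 0.06      ]
platform end [0.46415289 0.34707815 0.046     ] [0.60437417 0.3425896  0.046     ] diff should be .1395
```

>>> carry_out(twist=[[0,0,0],[0,0,0],[0,0,0],[0,0,0],[0,0,0]], dp=[[-0.1,0.06,0.06],[-0.187,0.115,0.12],[-0.187,0.115,0.15],[-0.187,0.115,0.24],[-0.187,0.115,0.3]], grip=[1,1,1,1,1])

```text
time_s: 6.3
ee_pos: [0.558, 0.1324, 0.165]
tool_rot: [-2.253, -2.184, 0.0]
ft_force: [-0.1, -0.1, 0.5]
gripper_width: 0.005
```

```bash
cat >> h.py <<'E'
AX=np.array([.5252,.1217])
def arc(a0,n=10,step=-18,r=.034,z=.152):
    "rows in two calls of 5, second relative to first's end"
    o=state(); A=R.from_rotvec(o["tool_rot"]); d=o["ee_pos"][:2]-AX; print("now angle",np.degrees(np.arctan2(d[1],d[0])).round(1),"r",np.hypot(*d).round(4))
    base=o["ee_pos"]
    for i in range(1,n+1):
        a=np.radians(a0+step*i); t=np.array([AX[0]+r*np.cos(a),AX[1]+r*np.sin(a),z])
        print(a0+step*i,(A.inv().apply(t-base)/.3).round(3).tolist())
        if i==5: base=t; print('--')
E
python3 -c "
from h import *
arc(13)
c=manip.camera('side');cv2.imwrite('pics/s3.png',cv2.resize(c['color'][150:310,230:450],None,fx=3.6,fy=3.6))"
```

```text
t 6.3 p [0.558  0.1324 0.165 ] f [-0.1 -0.1  0.5] q [0.09 0.15 1.72 0.   1.28 0.12] g 0.0
now angle 18.0 r 0.0345
-5 [-0.045, 0.005, 0.043]
-23 [-0.08, -0.002, 0.043]
-41 [-0.111, -0.02, 0.043]
-59 [-0.134, -0.047, 0.043]
-77 [-0.149, -0.079, 0.043]
--
-95 [-0.004, -0.035, 0.0]
-113 [0.004, -0.07, 0.0]
-131 [0.022, -0.101, 0.0]
-149 [0.048, -0.124, 0.0]
-167 [0.081, -0.139, 0.001]
```

View pics/s3.png

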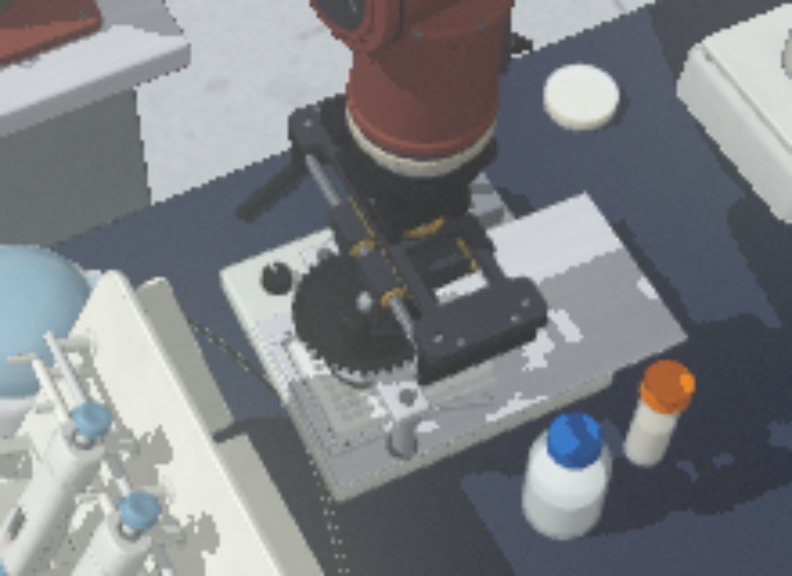

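Plate edge lies 138.6 mm from the platform's end (139.5 expected), so it's home. The finger is beside the knob on the left side, with the body clear. Start the push-round.

>>> carry_out(twist=[[0,0,0],[0,0,0],[0,0,0],[0,0,0],[0,0,0]], dp=[[-0.015,0.004,0.043],[-0.045,0.005,0.043],[-0.08,-0.002,0.043],[-0.111,-0.02,0.043],[-0.134,-0.047,0.043]], grip=[1,1,1,1,1])

```text
time_s: 6.85
ee_pos: [0.5364, 0.1034, 0.1466]
tool_rot: [-2.237, -2.166, -0.008]
ft_force: [-0.8, 54.7, -14.1]
gripper_width: -0.0
```

```bash
python3 -c "
from h import *
arc(-59)"
```

```text
t 6.85 p [0.5364 0.1034 0.1466] f [ -0.8  54.7 -14.1] q [0.03 0.11 1.8  0.03 1.25 0.05] g -0.0
now angle -58.5 r 0.0214
-77 [-0.049, -0.01, -0.019]
-95 [-0.053, -0.046, -0.018]
-113 [-0.046, -0.08, -0.018]
-131 [-0.028, -0.111, -0.017]
-149 [-0.001, -0.135, -0.016]
--
-167 [0.032, -0.014, 0.001]
-185 [0.068, -0.018, 0.002]
-203 [0.102, -0.01, 0.003]
-221 [0.133, 0.007, 0.003]
-239 [0.157, 0.034, 0.003]
```

Force of 54 N: jammed on something. Back off a little and look.

>>> carry_out(twist=[[0,0,0],[0,0,0],[0,0,0]], dp=[[0.02,0.01,-0.01],[0.04,0.03,-0.02],[0.06,0.06,-0.03]], grip=[1,1,1])

```text
time_s: 7.15
ee_pos: [0.5564, 0.1204, 0.1572]
tool_rot: [-2.238, -2.168, -0.01]
ft_force: [-0.2, -0.3, 0.5]
gripper_width: 0.005
```

```bash
python3 -c "
from h import *
state()
c=manip.camera('side');a=cv2.resize(c['color'][180:280,270:390],None,fx=3.3,fy=3.3)
np.savez('s4.npz',**c)
c=manip.camera('scene');np.savez('c4.npz',**c);b=cv2.resize(c['color'][220:320,260:380],None,fx=3.3,fy=3.3)
cv2.imwrite('pics/s4.png',np.hstack([a,b]))"
```

```text
t 7.15 p [0.5564 0.1204 0.1572] f [-0.2 -0.3  0.5] q [0.06 0.15 1.73 0.02 1.27 0.08] g 0.0
```

View pics/s4.png

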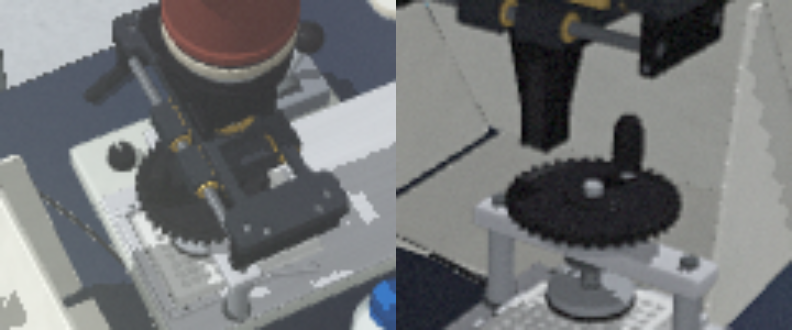

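The knob has turned to about the right-hand side (right crop (628,145)); my finger's flat face then pushed it radially. I'll offset the finger so that the contact normal stays tangential.

```bash
cat >> h.py <<'E'
def kn(c):
    P=pts(c); q=P[(np.hypot(P[...,0]-AX[0],P[...,1]-AX[1])<.048)&(P[...,2]>.152)&(P[...,2]<.172)&(c["color"].max(2)<80)]
    return q
def fing(th,r=.034,hx=.014,hy=.0095,k=.0085):
    a=np.radians(th); t=np.array([np.sin(a),-np.cos(a)])   # clockwise tangent
    return AX+r*np.array([np.cos(a),np.sin(a)])-np.array([hx,hy])*np.tanh(3*t)-k*t
def push(ths,z=.155):
    o=state(); A=R.from_rotvec(o["tool_rot"]); base=o["ee_pos"]
    Y=YAW; G=R.from_matrix(np.array([[-np.sin(Y),np.cos(Y),0],[np.cos(Y),np.sin(Y),0],[0,0,-1]]))
    print("twist",((A.inv()*G).as_rotvec()/np.pi).round(4).tolist())
    for i,th in enumerate(ths):
        t=np.r_[fing(th),z]; print(th,t.round(4),(A.inv().apply(t-base)/.3).round(3).tolist())
        if i%5==4: base=t; A=G; print('--')
E
python3 -c "
from h import *
q=kn(dict(np.load('c4.npz')))
# knob only: drop finger (near TCP)
q=q[np.hypot(q[:,0]-.5564,q[:,1]-.1204)>.02]; m=np.median(q,0); e=np.array([.139,.794])-m[:2]; e/=np.hypot(*e)
k=m[:2]-.007*e-AX; print(len(q),m,k,np.hypot(*k),np.degrees(np.arctan2(k[1],k[0])))
push([-60,-75,-85,-95,-110,-125,-140,-155,-170,-185])"
```

```text
88 [0.5200182  0.09372663 0.16125769] [-0.00183626 -0.03412214] 0.03417151047772327 -93.08036786235482
t 7.25 p [0.5577 0.1204 0.1576] f [ 0.2 -0.2  0.2] q [0.06 0.15 1.73 0.03 1.27 0.08] g 0.01
twist [-0.0039, -0.0073, -0.0007]
-60 [0.5634 0.1051 0.155 ] [-0.051, 0.021, 0.007]
-75 [0.5561 0.0972 0.155 ] [-0.078, -0.003, 0.007]
-85 [0.5506 0.091  0.155 ] [-0.099, -0.021, 0.007]
-95 [0.5446 0.0847 0.155 ] [-0.121, -0.04, 0.006]
-110 [0.5355 0.0795 0.155 ] [-0.139, -0.07, 0.006]
--
-125 [0.5265 0.0801 0.155 ] [0.001, -0.03, 0.0]
-140 [0.518 0.084 0.155] [0.013, -0.058, 0.0]
-155 [0.5099 0.0902 0.155 ] [0.033, -0.086, 0.0]
-170 [0.4999 0.098  0.155 ] [0.058, -0.12, 0.0]
-185 [0.487  0.1067 0.155 ] [0.086, -0.164, 0.0]
--
```

>>> carry_out(twist=[[-0.004,-0.007,0],[-0.004,-0.007,0],[-0.004,-0.007,0],[-0.004,-0.007,0],[-0.004,-0.007,0]], dp=[[-0.051,0.021,0.007],[-0.078,0,0.007],[-0.099,-0.021,0.007],[-0.121,-0.04,0.006],[-0.139,-0.07,0.006]], grip=[1,1,1,1,1])

```text
time_s: 7.75
ee_pos: [0.5352, 0.0789, 0.1553]
tool_rot: [2.258, 2.184, 0.004]
ft_force: [2.9, 1.4, -0.1]
gripper_width: 0.006
```

```bash
python3 -c "
from h import *
push([-125,-140,-155,-170,-185,-200,-215,-230,-245,-260])"
```

```text
t 7.75 p [0.5352 0.0789 0.1553] f [ 2.9  1.4 -0.1] q [-0.    0.08  1.82  0.    1.25  0.03] g 0.01
twist [0.0005, -0.0005, -0.001]
-125 [0.5265 0.0801 0.155 ] [0.003, -0.029, 0.001]
-140 [0.518 0.084 0.155] [0.015, -0.058, 0.001]
-155 [0.5099 0.0902 0.155 ] [0.035, -0.086, 0.001]
-170 [0.4999 0.098  0.155 ] [0.06, -0.12, 0.001]
-185 [0.487  0.1067 0.155 ] [0.088, -0.164, 0.001]
--
-200 [0.4795 0.1159 0.155 ] [0.03, -0.026, 0.0]
-215 [0.4793 0.1249 0.155 ] [0.06, -0.027, 0.0]
-230 [0.4831 0.1332 0.155 ] [0.088, -0.016, 0.0]
-245 [0.4892 0.1408 0.155 ] [0.114, 0.004, 0.0]
-260 [0.497  0.1492 0.155 ] [0.142, 0.029, 0.0]
--
```

Working, about 3 N. Continue.

>>> carry_out(twist=[[0,0,-0.001],[0,0,-0.001],[0,0,-0.001],[0,0,-0.001],[0,0,-0.001]], dp=[[0.003,-0.029,0],[0.015,-0.058,0],[0.035,-0.086,0],[0.06,-0.12,0],[0.088,-0.164,0]], grip=[1,1,1,1,1])

```text
time_s: 8.25
ee_pos: [0.4863, 0.1074, 0.1554]
tool_rot: [2.254, 2.188, 0.003]
ft_force: [1.2, -3.6, -0.3]
gripper_width: 0.003
```

>>> carry_out(twist=[[0,0,0],[0,0,0],[0,0,0],[0,0,0],[0,0,0]], dp=[[0.03,-0.026,0],[0.06,-0.027,0],[0.088,-0.016,0],[0.114,0.004,0],[0.142,0.029,0]], grip=[1,1,1,1,1])

```text
time_s: 8.75
ee_pos: [0.4936, 0.1523, 0.1547]
tool_rot: [-2.249, -2.186, 0.001]
ft_force: [-5.1, 2.9, 1.0]
gripper_width: 0.005
```

```bash
python3 -c "
from h import *
push([-270,-280,-290,-300,-312,-324,-336,-348,-360,-372])"
```

```text
t 8.75 p [0.4936 0.1523 0.1547] f [-5.1  2.9  1. ] q [0.14 0.02 1.87 0.   1.25 0.17] g 0.0
twist [-0.0014, -0.0011, 0.0004]
-270 [0.5028 0.1557 0.155 ] [0.012, 0.03, -0.001]
-280 [0.5088 0.1612 0.155 ] [0.031, 0.05, -0.001]
-290 [0.5149 0.1639 0.155 ] [0.041, 0.07, -0.001]
-300 [0.521 0.164 0.155] [0.042, 0.09, -0.001]
-312 [0.528  0.1618 0.155 ] [0.035, 0.113, -0.002]
--
-324 [0.5345 0.1579 0.155 ] [-0.012, 0.022, 0.0]
-336 [0.541  0.1527 0.155 ] [-0.029, 0.045, 0.0]
-348 [0.5489 0.1465 0.155 ] [-0.049, 0.071, 0.0]
-360 [0.5592 0.1397 0.155 ] [-0.071, 0.106, 0.0]
-372 [0.568  0.1324 0.155 ] [-0.094, 0.136, 0.0]
--
```

>>> carry_out(twist=[[-0.001,-0.001,0],[-0.001,-0.001,0],[-0.001,-0.001,0],[-0.001,-0.001,0],[-0.001,-0.001,0]], dp=[[0.012,0.03,-0.001],[0.031,0.05,-0.001],[0.041,0.07,-0.001],[0.042,0.09,-0.001],[0.035,0.113,-0.002]], grip=[1,1,1,1,1])

```text
time_s: 9.25
ee_pos: [0.5248, 0.1633, 0.1542]
tool_rot: [-2.247, -2.183, 0.008]
ft_force: [-16.9, 7.2, 6.7]
gripper_width: 0.008
```

>>> carry_out(twist=[[0,0,0],[0,0,0],[0,0,0],[0,0,0],[0,0,0]], dp=[[-0.012,0.022,0],[-0.029,0.045,0],[-0.049,0.071,0],[-0.071,0.106,0],[-0.094,0.136,0]], grip=[1,1,1,1,1])

```text
time_s: 9.75
ee_pos: [0.5618, 0.1385, 0.1522]
tool_rot: [-2.238, -2.176, 0.008]
ft_force: [-17.2, 18.7, -0.1]
gripper_width: 0.004
```

```bash
python3 -c "
from h import *
push([-384,-396,-408,-420,-432])
c=manip.camera('scene');np.savez('c5.npz',**c);cv2.imwrite('pics/s5.png',cv2.resize(c['color'][220:380,240:380],None,fx=3.6,fy=3.6))"
```

```text
t 9.75 p [0.5618 0.1385 0.1522] f [-17.2  18.7  -0.1] q [0.1  0.18 1.71 0.01 1.27 0.12] g 0.0
twist [-0.0056, -0.0032, 0.0006]
-384 [0.5715 0.1251 0.155 ] [-0.044, 0.033, -0.011]
-396 [0.5709 0.1179 0.155 ] [-0.067, 0.032, -0.011]
-408 [0.5679 0.1113 0.155 ] [-0.09, 0.023, -0.011]
-420 [0.5634 0.1051 0.155 ] [-0.111, 0.008, -0.011]
-432 [0.5577 0.0989 0.155 ] [-0.132, -0.01, -0.011]
--
```

View pics/s5.png

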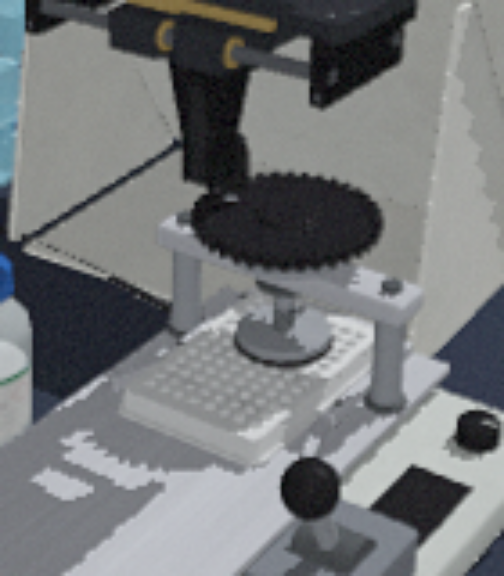

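Pad (285,335) seems seated on the plate top; knob at the rear next to the finger (230,165). Measure the knob angle before proceeding.

```bash
python3 -c "
from h import *
c=dict(np.load('c5.npz'));q=kn(c); q=q[(q[:,2]>.155)]
print(len(q),q.min(0),q.max(0))
# knob appears right of the finger in image: split by columns
P=pts(c); m=(np.hypot(P[...,0]-AX[0],P[...,1]-AX[1])<.06)&(P[...,2]>.15)&(P[...,2]<.173)
v,u=np.nonzero(m)
for uu in range(u.min(),u.max()+1): 
    p=P[:,uu][m[:,uu]]; print(uu,p.shape[0],np.median(p,0).round(4)) if len(p) else 0
k=fing(-372)
"
```

```text
121 [0.54933777 0.11864682 0.15529819] [0.56529061 0.1511265  0.17189439]
291 12 [0.5695 0.1487 0.162 ]
292 12 [0.5672 0.1489 0.1615]
293 11 [0.566  0.1473 0.1608]
294 11 [0.5639 0.1474 0.1623]
295 12 [0.5616 0.1476 0.1632]
296 12 [0.5594 0.1477 0.1612]
297 11 [0.5561 0.1495 0.1625]
298 11 [0.5537 0.15   0.1618]
299 11 [0.5526 0.1483 0.1637]
300 11 [0.5521 0.1459 0.1622]
301 10 [0.553  0.1413 0.1613]
302 11 [0.5522 0.1392 0.1609]
303 11 [0.5522 0.1358 0.1621]
304 10 [0.552  0.1329 0.1623]
305 10 [0.5519 0.1295 0.1626]
306 13 [0.5521 0.1257 0.1611]
307 11 [0.5511 0.1238 0.1618]
308 9 [0.5505 0.1215 0.1588]
```

```bash
sed -i 's/hx=.014/hx=.0105/' h.py; python3 -c "
from h import *
push([-375,-385,-395,-405,-415])"
```

```text
t 9.8 p [0.562  0.1378 0.152 ] f [-12.7  15.8   5.3] q [0.1  0.18 1.71 0.01 1.27 0.12] g 0.0
twist [-0.006, -0.0033, 0.0004]
-375 [0.5671 0.1306 0.155 ] [-0.024, 0.017, -0.01]
-385 [0.5686 0.1245 0.155 ] [-0.044, 0.023, -0.011]
-395 [0.5678 0.1185 0.155 ] [-0.064, 0.021, -0.011]
-405 [0.5655 0.1129 0.155 ] [-0.083, 0.014, -0.011]
-415 [0.562  0.1076 0.155 ] [-0.101, 0.003, -0.011]
--
```

>>> carry_out(twist=[[-0.006,-0.003,0],[-0.006,-0.003,0],[-0.006,-0.003,0],[-0.006,-0.003,0],[-0.006,-0.003,0]], dp=[[-0.024,0.017,-0.01],[-0.044,0.023,-0.01],[-0.064,0.021,-0.01],[-0.083,0.014,-0.01],[-0.101,0.003,-0.01]], grip=[1,1,1,1,1])

```text
time_s: 10.3
ee_pos: [0.5605, 0.1168, 0.1527]
tool_rot: [-2.242, -2.179, -0.016]
ft_force: [1.4, 36.0, -10.5]
gripper_width: 0.006
```

```bash
python3 -c "
from h import *
go((.562,.125,.155),(.562,.125,.25))"
```

```text
t 10.3 p [0.5605 0.1168 0.1527] f [  1.4  36.  -10.5] q [0.06 0.16 1.74 0.02 1.25 0.08] g 0.01
(0.562, 0.125, 0.155) dp [0.028, 0.004, -0.007] twist [-0.0011, -0.0056, 0.0005]
(0.562, 0.125, 0.25) dp [0.033, 0.003, -0.324] twist [-0.0011, -0.0056, 0.0005]
```

Forces drop off; now back off, raise and look from above.

>>> carry_out(twist=[[0,-0.005,0],[0,-0.005,0],[0,-0.005,0],[0,-0.005,0],[0,-0.005,0]], dp=[[0.04,0.004,-0.005],[0.05,0.004,-0.08],[0.05,0.004,-0.24],[0.05,0,-0.4],[0.05,-0.05,-0.5]], grip=[1,1,1,1,1])

```text
time_s: 10.8
ee_pos: [0.5491, 0.1296, 0.3075]
tool_rot: [2.253, 2.189, 0.008]
ft_force: [0.2, 1.0, 0.1]
gripper_width: 0.004
```

>>> carry_out(twist=[[0,0,0],[0,0,0],[0,0,0],[0,0,0]], dp=[[0,-0.15,-0.02],[0,-0.3,-0.1],[0,-0.33,-0.15],[0,-0.33,-0.15]], grip=[1,1,1,1])

```text
time_s: 11.2
ee_pos: [0.4508, 0.1329, 0.356]
tool_rot: [2.249, 2.186, 0.018]
ft_force: [-0.2, -0.1, -0.3]
gripper_width: 0.002
```

Run:
```python
from h import *
go((.424,.308,.2),(.424,.308,.098))
c=manip.camera('scene');np.savez('c6.npz',**c)
q=kn(c); m=np.median(q,0); e=np.array([.139,.794])-m[:2]; e/=np.hypot(*e); k=m[:2]-.007*e-AX; print("knob ang",np.degrees(np.arctan2(k[1],k[0])),np.hypot(*k))
P=pts(c); z=P[...,2]
k=(np.hypot(P[...,0]-AX[0],P[...,1]-AX[1])<.027)&(z>.058)&(z<.09)&(c["depth"]>0); print("pad/plate z pct",np.percentile(z[k],[5,25,50,75,95]).round(4),k.sum())
cv2.imwrite('pics/s6.png',cv2.resize(c['color'][240:380,240:400],None,fx=4.5,fy=4.0))
```

```text
t 11.2 p [0.4508 0.1329 0.356 ] f [-0.2 -0.1 -0.3] q [ 0.12 -0.22  1.72  0.    1.63  0.14] g 0.0
(0.424, 0.308, 0.2) dp [0.579, -0.112, 0.522] twist [0.0037, -0.0015, 0.0005]
(0.424, 0.308, 0.098) dp [0.577, -0.116, 0.862] twist [0.0037, -0.0015, 0.0005]
knob ang -23.582564349129477 0.034328464059981086
pad/plate z pct [0.0597 0.0655 0.0673 0.0682 0.0785] 412
```

View pics/s6.png

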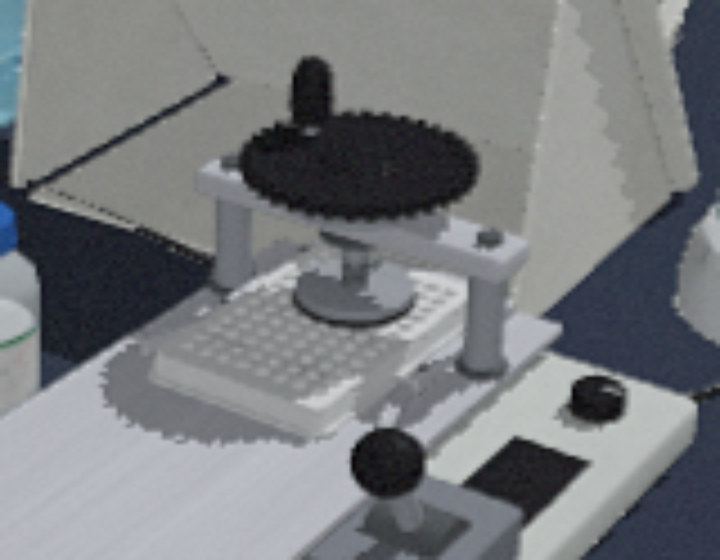

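Pad sits on the plate (355,310); knob is at -24°, i.e. 345° turned in all, leaving at least 65° (2+ clicks) of slip. Now the toggle (ball (388,462), still off).

>>> carry_out(twist=[[0.003,-0.001,0],[0.003,-0.001,0],[0.003,-0.001,0],[0.003,-0.001,0],[0.003,-0.001,0]], dp=[[0.14,-0.03,0.08],[0.28,-0.06,0.18],[0.42,-0.08,0.28],[0.56,-0.11,0.38],[0.58,-0.112,0.52]], grip=[1,1,1,1,1])

```text
time_s: 11.75
ee_pos: [0.425, 0.3122, 0.1977]
tool_rot: [-2.25, -2.191, -0.007]
ft_force: [0.7, -0.3, 0.7]
gripper_width: 0.006
```

```bash
python3 -c "
from h import *
go((.424,.308,.11),(.424,.308,.098),(.4235,.285,.098))
c=manip.camera('scene'); P=pts(c); k=(np.hypot(P[...,0]-.4245,P[...,1]-.265)<.03)&(P[...,2]>.085)&(P[...,2]<.12)&(c['color'].max(2)<90)
print(k.sum(),P[k].mean(0),P[k].min(0),P[k].max(0))"
```

```text
t 11.75 p [0.425  0.3122 0.1977] f [ 0.7 -0.3  0.7] q [0.48 0.   1.81 0.   1.32 0.51] g 0.01
(0.424, 0.308, 0.11) dp [-0.015, -0.004, 0.292] twist [0.0007, -0.0014, 0.0011]
(0.424, 0.308, 0.098) dp [-0.015, -0.004, 0.332] twist [0.0007, -0.0014, 0.0011]
(0.4235, 0.285, 0.098) dp [-0.092, -0.003, 0.332] twist [0.0007, -0.0014, 0.0011]
229 [0.42070467 0.27808593 0.10446126] [0.4103263  0.26532807 0.08957073] [0.43524571 0.285082   0.11303231]
```

Ball front at y 0.285; the finger's front will be at 0.302. Descend, then push.

>>> carry_out(twist=[[0,0,0],[0,0,0],[0,0,0],[0,0,0],[0,0,0]], dp=[[0,0,0.12],[0,0,0.24],[0,-0.004,0.33],[-0.03,-0.004,0.33],[-0.07,-0.004,0.33]], grip=[1,1,1,1,1])

```text
time_s: 12.3
ee_pos: [0.4172, 0.2878, 0.0882]
tool_rot: [-2.246, -2.187, 0.017]
ft_force: [0.0, 3.0, 1.4]
gripper_width: 0.003
```

>>> carry_out(twist=[[0,0,0],[0,0,0],[0,0,0],[0,0,0],[0,0,0]], dp=[[-0.03,0,0],[-0.06,0,0],[-0.08,0,0],[-0.1,0,0],[-0.115,0,0]], grip=[1,1,1,1,1])

```text
time_s: 12.8
ee_pos: [0.4168, 0.2528, 0.0889]
tool_rot: [-2.247, -2.187, 0.015]
ft_force: [0.7, 1.4, -0.5]
gripper_width: 0.0
```

```bash
python3 -c "
from h import *
go((.4225,.246,.098),(.422,.242,.098))"
```

```text
t 12.8 p [0.4168 0.2528 0.0889] f [ 0.7  1.4 -0.5] q [0.38 0.04 1.99 0.   1.12 0.41] g 0.0
(0.4225, 0.246, 0.098) dp [-0.022, 0.019, -0.031] twist [-0.0036, 0.0008, 0.001]
(0.422, 0.242, 0.098) dp [-0.036, 0.018, -0.031] twist [-0.0036, 0.0008, 0.001]
```

>>> carry_out(twist=[[0,0,0],[0,0,0],[0,0,0],[0,0,0],[0,0,0]], dp=[[-0.01,0.005,-0.01],[-0.02,0.01,-0.01],[-0.025,0.01,-0.01],[-0.03,0.01,-0.01],[-0.035,0.01,-0.01]], grip=[1,1,1,1,1])

```text
time_s: 13.3
ee_pos: [0.418, 0.2482, 0.0919]
tool_rot: [-2.24, -2.179, 0.004]
ft_force: [-3.9, 29.5, -5.5]
gripper_width: 0.001
```

```bash
python3 -c "
from h import *
state()
c=manip.camera('scene'); P=pts(c)
cv2.imwrite('pics/s7.png',cv2.resize(c['color'][240:400,240:400],None,fx=3.6,fy=3.6))"
```

```text
t 13.3 p [0.418  0.2482 0.0919] f [-3.9 29.5 -5.5] q [0.36 0.03 1.99 0.02 1.12 0.38] g 0.0
```

View pics/s7.png

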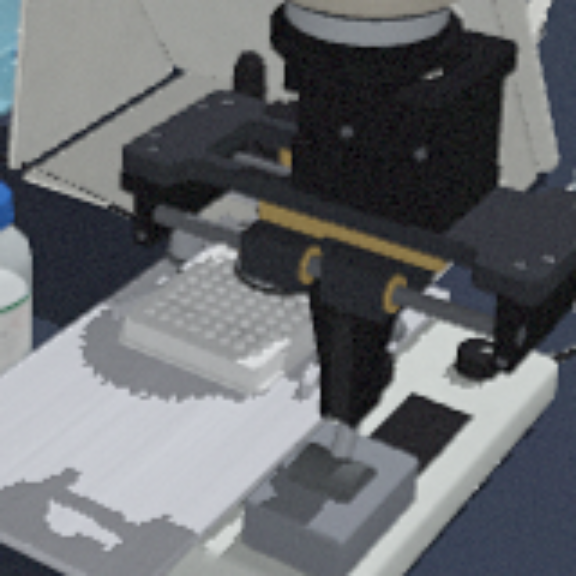

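29.5 N at the lever's end stop at the predicted position (0.248); the lever leans right, (340,440). Retreat and check.

>>> carry_out(twist=[[0,0,0],[0,0,0],[0,0,0],[0,0,0],[0,0,0]], dp=[[0.03,0,0],[0.1,0,0],[0.12,0,-0.15],[0.12,0,-0.3],[0.12,0,-0.46]], grip=[1,1,1,1,1])

```text
time_s: 13.85
ee_pos: [0.42, 0.2826, 0.2309]
tool_rot: [-2.239, -2.18, 0.009]
ft_force: [1.8, 0.7, 0.1]
gripper_width: 0.007
```

>>> carry_out(twist=[[0,0,0],[0,0,0],[0,0,0],[0,0,0],[0,0,0]], dp=[[0,0,-0.16],[0,0,-0.32],[-0.16,0,-0.4],[-0.32,0,-0.4],[-0.45,0,-0.4]], grip=[1,1,1,1,1])

```text
time_s: 14.35
ee_pos: [0.4182, 0.1448, 0.3514]
tool_rot: [-2.24, -2.183, 0.007]
ft_force: [0.3, -0.0, -0.2]
gripper_width: 0.002
```

Run:
```python
from h import *
o=state();c=manip.camera('wrist');c.update(p=o['ee_pos'],r=o['tool_rot']);np.savez('w2.npz',**c)
cv2.imwrite('pics/w2.png',c['color'])
P=wpts(c);z=P[...,2]; k=(np.hypot(P[...,0]-.4225,P[...,1]-.24)<.05)&(z>.085)&(z<.125)&(c['color'].max(2)<90); print("ball",k.sum(),P[k].mean(0) if k.any() else 0)
```

```text
t 14.35 p [0.4182 0.1448 0.3514] f [ 0.3 -0.  -0.2] q [ 0.15 -0.27  1.77  0.01  1.65  0.17] g 0.0
ball 448 [0.42324502 0.22547756 0.10666458]
```

View pics/w2.png

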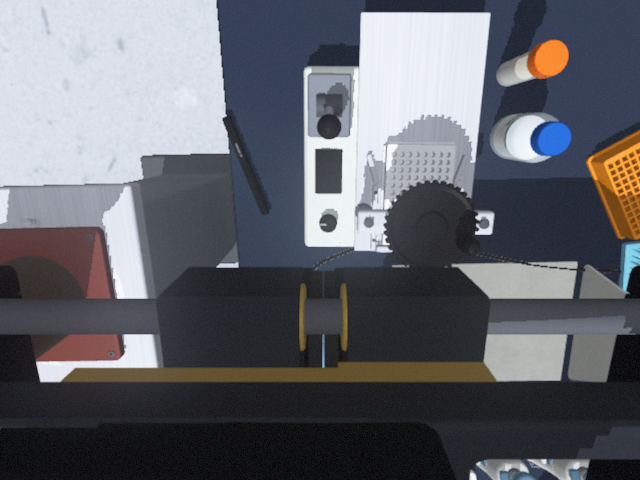

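Toggle ball (329,127) leans right at y = 0.2255 (on predicted 0.225); plate under the bridge at (420,165), surroundings unchanged. Final edge check, then hand in.

Run:
```python
from h import *
c=dict(np.load('w2.npz')); print("edge",wray(c,386,143,.06),wray(c,455,143,.06),"end",wray(c,425,13,.046))
print(manip.finish_job())
```

```text
edge [0.48950495 0.20654317 0.06      ] [0.56927616 0.20447408 0.06      ] end [0.53256193 0.34505861 0.046     ]
the job is handed in; nothing more can be done
None
```

I pushed the plate home, turned the handwheel clockwise until the clutch slipped, then threw the toggle to on. The job was handed in with the arm clear at about 14.4 s; no verdict is reported.

**Last checks**
- **Plate:** its outer edge is 139.5 mm from the platform's loading end, exactly the value expected when home. The push ended with 15 N against the stop.
- **Clamp:** the pad looks seated on the plate in the pictures. The wheel turned about 345° in all, and the pad needed at most 280°. That leaves at least 65° of slip, or two or more clicks. I inferred the clicks from that angle and did not observe them.
- **Toggle:** the ball is at y 0.2255, against 0.225 predicted for on. The lever met its end stop at about 30 N.
- **Bench:** nothing on the bench looks moved in the last picture.

**What went wrong or disagreed**
- The first push on the knob jammed radially and reached about 55 N at the wrist, with only the fingertip on the knob as far as I could tell. I backed off and corrected the path.
- While the clutch slipped I read about 17 to 36 N, against the 6 N stated.
- At the start of the plate push the fingertips brushed the platform at about 6 N.

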